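Put the largest mooncake tin on the display stand

ROBOT

A 6-joint arm with a two-finger parallel gripper is mounted at the origin on the work surface. World frame = base frame: x ahead of the robot, y to its left, z up, the work surface at z = 0. Lengths are in m, angles in rad, forces in N, time in s.
With the tool pointing down it reaches from about 0.325 to 0.9 m from the base axis. Payload 6.1 kg.
Tool frame: the origin (TCP) lies at the very end of the fingers, on their centre line; the grasp point (between the pads) lies 19 mm behind it; z points along the fingers, y is the direction in which the jaws open and shut (so a half turn about z gives the same grasp; the last joint's range is limited). The gripper opens to 87 mm and grips with 3 to 60 N. Pads are 19 mm wide; open, the fingers measure 117 mm over their backs; the gripper's body (75 mm by 190 mm) begins 51 mm behind the grasp point.
Start: joints at [1.008, 0.22, 1.526, -0, 1.395, -0.126], TCP at [0.264, 0.566, 0.223] pointing down, gripper open.
Joint ranges: [-2.98, 2.98], [-0.91, 2.08], [0.09, 2.57], [-1.24, 4.39], [0.2, 2.65], [-2.68, 2.68]. Speed limits (rad/s): [2.57, 2.57, 3.01, 3.14, 3.14, 3.14].

INTERFACE

Orientations are given as a unit quaternion [x, y, z, w].
In Python, from rig import ctrl, viewer, order, spot_in gives the robot as it stands. The module is installed in compiled form; this text tells all that it offers.
- The arm moves only by the shell command python3 -m handwheel 'ROWS'. ROWS is JSON, a list of rows, each a list of 3 entries, a list of its own where there are three numbers: the finger opening in m, from 0 to 0.087, then the shift along the tool's x, y, z in m, then the turn, a rotation vector about the tool's x, y, z in rad. A call has 1 to 5 rows; each row is the pose to reach, as a shift and turn from the pose measured when the call began, along the tool's axes at that moment; what a row does not reach only later rows make up. A row lasts 1/8 s, in which the tool goes at most 62.5 mm and 10.7 degrees, less where a joint would pass 70% of its speed; a pose out of reach is approached as far as the arm can. A call with a gripper value outside its range is refused whole. The fingers move at their own pace and stop on an object; the grip force is fixed at half the most. Time passes only in rows, so rows that repeat a pose let the fingers close. It gives the time, the measured TCP pose, the force and the opening at its end, in the units of the state.
- ctrl.observe(): the state, without advancing time (a new reading comes with each control period).
- viewer.get_image(name): name is "side" or "top" or "wrist"; returns the picture (480x640x3 uint8, red, green, blue); there is no depth.
- viewer.calibration(name): a dict with "vfov" (degrees; the focal length in pixels is half the picture's height over the tangent of half this angle, whatever the lens; pixels are square), "cx", "cy" (the principal point, pixels), "k1" (the pictures are not rectified: a ray, as slopes to the right and down, at radius r is drawn at 1 + k1 r^2 times it, then the intrinsics apply), "R" (3x3) and "t" (3): a world point X has camera coordinates R X + t. Camera axes: x right, y down, z forward; pixel columns grow to the right and rows downward; lengths in m; the calibration is good to about 2 mm. A picture is of the moment at which its call begins: read the wrist's pose just before it. calibration takes no time and is no camera call; for the wrist camera it gives the pose at the moment of the call.
- order.sign_off(): hands the job in, once; it reports no verdict.
Trained networks look in the newest picture that a camera, given by its name, has taken for a name from the list of things; names that differ only in an ending like _2 or _b are one class to them, and where a whole thing is asked for, a point or a joint stands for the part that bears it (a point fixed in the world has none). Each returns a list of dicts, best first, with "p" (0 to 1); they miss things now and then, are a little off and sometimes report something else, mostly with a low value. They report only what shows in the picture. A call takes as long as a camera call. They do not tell look-alikes from the thing itself.
- spot_in(camera, query): "xyz" ([x, y, z] in m, in world coordinates, good to about 4 mm: the middle of the surface that is visible of it).
The state is a dict: "clock": time; "joint_positions": joint angles; "qvel": joint speeds; "joint_efforts": joint torques, N m; "ee_pos": TCP position; "tool_rot": TCP orientation; "wrist_force": force on the tool from outside, world axes, zero at the start; "ft_torque": the same for the moment, N m; "grip_width": finger opening in m.
Only numpy, scipy, OpenCV 4.12 (cv2) and the standard library are available. Lean on these libraries where they do the work, as an engineer would, in place of code of your own. Each camera call takes 0.05 s, during which the arm holds its last target. There are 200 camera calls.

TASK

Take the largest of the three mooncake tins out of the slotted rack and put it on the sloped wooden stand: lower it onto the ledge behind the lip before letting go, so that it ends up centred on the ledge, leaning flat against the back board. Leave the two smaller tins where they are in the rack.

Things in the scene. Friction and masses are not known exactly. Their poses are not given: they have to be found in the camera images.
- tin_large: Largest of three brass octagonal tins: 140 mm across flats, 32 mm thick, 0.25 to 0.5 kg, faces alike; upright on a 58 mm flat in any one slot of a fixed grey rack. Origin at its centre; z up, y along its thickness (pinch it along y), x along the slot. Slot floor 8 mm above the table, so its centre starts 78 mm and its top 148 mm up. Lift it straight up.
- tin_small_a: One of two smaller tins, to be left alone: 108 mm across flats, 32 mm thick, top 116 mm above the table, in another slot; origin and axes as for the large tin. The rack (260 mm across the slots, 130 mm along them) has three parallel slots 80 mm apart, each 40 mm wide between two fins reaching 53 mm above the table.
- tin_small_b: The other small tin, same size, in the remaining slot. Rack and stand are on opposite sides (left and right) of the robot, either way round. A glass jar 110 mm tall and a low red lantern handle stand beyond both, over 0.74 m ahead.
- seat: Fixed wooden stand: board leaning 25 deg to the robot, square ledge, lip. Origin: inner corner of board and ledge, mid-width, 26 mm above table. x out of the board to the lip (away from robot within 23 deg; rises 25 deg), y along ledge, z up the board. Board 110 wide, to z = 85 mm; lip from x = 44, 12 high. Tin at rest: centre x 16, y 0, z 70, thickness along x; top 55 mm clear of the board.
Not all that is in view belongs to the job. What is shaped like the part that bears seat but blue is not meant. Leave any blue look-alike of the tin_large alone.

How it is judged:
By the outcome, as a careful person would: the job done as asked, in the order asked, and still so for the second after the job is handed in, with the robot touching nothing.
It also fails if it takes over 38 s, if anything falls off the work surface, if the arm or the gripper's body presses on something with over 40 N, if the wrist force passes 120 N, or if a joint passes its speed limit or range.

## Working session

There is one attempt and no reset: what is moved stays moved. The work goes in short steps, Python scripts to look and compute and a shell command to move; the robot and the scene stay as the last step left them, time stands still between calls to the robot, and variables do not carry over. Pictures are saved under pics/ and viewed, about 8 in all and at most 12, crops included, and the job is handed in when it is done.

```bash
mkdir -p pics
cat > h.py <<'E'
import numpy as np, cv2
from rig import ctrl, viewer, order, spot_in
from scipy.spatial.transform import Rotation as R
def snap(cam,name):
    im=viewer.get_image(cam); cv2.imwrite(f'pics/{name}.png',im[:,:,::-1]); return im
def K(c):
    f=240/np.tan(np.radians(c['vfov'])/2); return f
def proj(c,X):
    p=(np.array(c['R'])@np.atleast_2d(X).T).T+np.array(c['t']); s=p[:,:2]/p[:,2:]; 
    r2=(s**2).sum(1,keepdims=True); s=s*(1+c['k1']*r2); return s*K(c)+[c['cx'],c['cy']]
def ray(c,uv):
    d=(np.array(uv,float)-[c['cx'],c['cy']])/K(c); s=d.copy()
    for _ in range(20): s=d/(1+c['k1']*(s@s))
    Rm=np.array(c['R']); return -Rm.T@np.array(c['t']), Rm.T@np.r_[s,1]
def atz(c,uv,z):
    o,d=ray(c,uv); return o+d*(z-o[2])/d[2]
E
python3 - <<'E'
from h import *
print(ctrl.observe())
for cam in ('top','side'):
    snap(cam,cam+'0')
    for q in ('tin_large','tin_small_a','seat'):
        print(cam,q,[(np.round(d['xyz'],3),round(d['p'],2)) for d in spot_in(cam,q)])
a=cv2.imread('pics/top0.png');b=cv2.imread('pics/side0.png')
E
```

```text
{'clock': 0.0, 'joint_positions': array([ 1.00792195e+00,  2.21237087e-01,  1.52762525e+00, -1.14061223e-05,
        1.39469316e+00, -1.26125067e-01]), 'qvel': array([ 0.0004943 , -0.0013015 , -0.00026423,  0.00116175, -0.00038274,
        0.00043256]), 'joint_efforts': array([-1.57973336e-03, -4.94622767e+01, -3.87367272e+01,  6.97407662e-02,
        5.74181986e-02, -1.33615790e-04]), 'ee_pos': array([0.26405628, 0.5657874 , 0.22142299]), 'tool_rot': array([ 2.16642078e-01,  9.76250607e-01, -9.25651535e-04, -3.26166638e-04]), 'wrist_force': array([-0.32212159, -0.66087529, -0.29735799]), 'ft_torque': array([-0.02081545,  0.00834745,  0.03301502]), 'grip_width': 0.0870671259200979}
top tin_large [(array([0.314, 0.132, 0.131]), 0.7), (array([0.505, 0.108, 0.129]), 0.6)]
top tin_small_a [(array([0.523, 0.186, 0.105]), 0.97), (array([0.528, 0.265, 0.1  ]), 0.75)]
top seat [(array([ 0.562, -0.412,  0.042]), 0.66)]
side tin_large [(array([0.316, 0.156, 0.099]), 0.82), (array([0.503, 0.124, 0.113]), 0.57)]
side tin_small_a [(array([0.523, 0.202, 0.09 ]), 0.92), (array([0.532, 0.283, 0.093]), 0.86), (array([ 0.511, -0.199,  0.04 ]), 0.37)]
side seat [(array([ 0.514, -0.203,  0.039]), 0.94), (array([ 0.57 , -0.402,  0.037]), 0.74)]
```

View pics/top0.png

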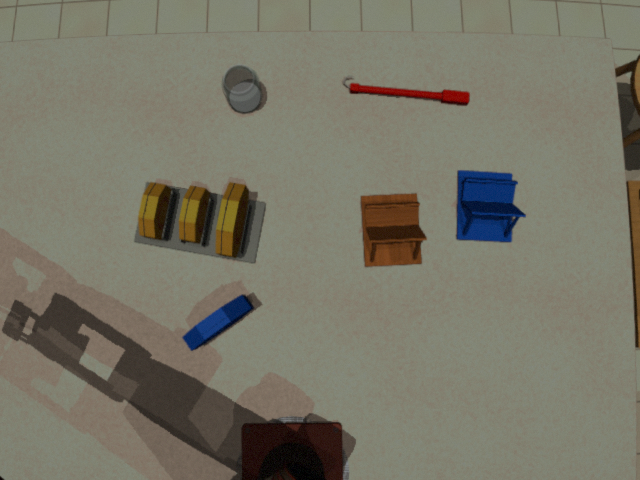

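View pics/side0.png

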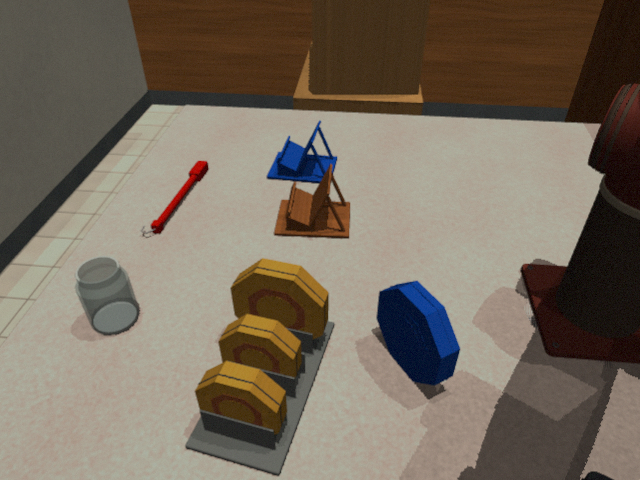

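The top view shows the gold tins at about (155,210), (195,213) and (232,220). The largest is the right-most, nearest the centre line. The wooden stand is at (392,230), and the blue look-alikes are at (218,322) and (490,205). The side view agrees. Next I'll enlarge the crops to measure.

Run:
```python
import cv2,numpy as np
t=cv2.imread('pics/top0.png');s=cv2.imread('pics/side0.png')
def c(im,u,v,w,h,k): return cv2.resize(im[v:v+h,u:u+w],None,fx=k,fy=k,interpolation=cv2.INTER_CUBIC)
A=c(t,195,170,80,100,5)   # 400x500
B=c(t,350,180,80,100,5)
cv2.imwrite('pics/c1.png',np.hstack([A,B]))
A=c(s,225,250,115,110,4);A=cv2.copyMakeBorder(A,0,0,0,0,0)
B=c(s,270,160,85,110,4)
cv2.imwrite('pics/c2.png',np.hstack([A,B]))
```

```text
(no output)
```

View pics/c1.png

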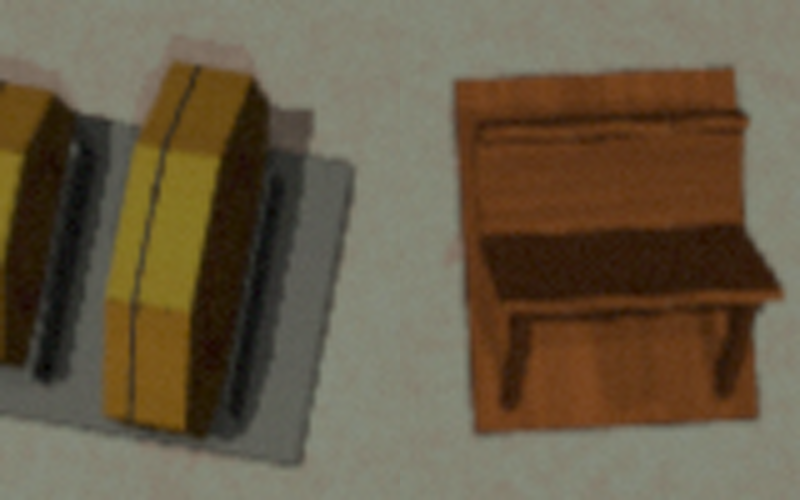

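View pics/c2.png

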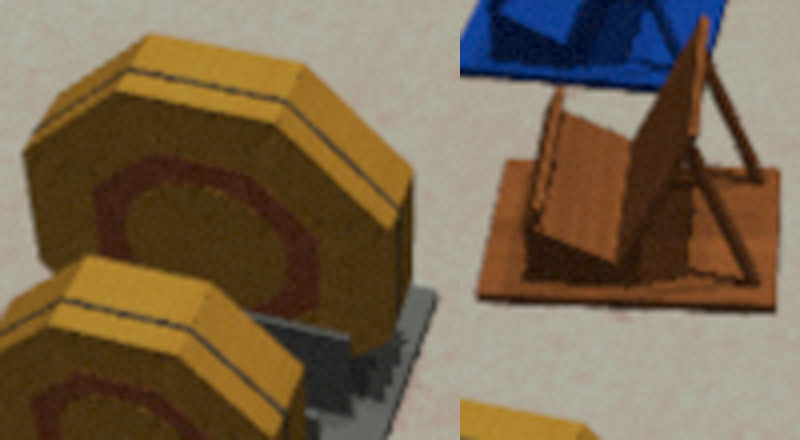

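The crops show clear corners on the tin's top octagon face, and on the stand's inner corner, board top and lip. I'll fit x, y and yaw to these in both views.

```bash
cat > fit.py <<'E'
from h import *
from scipy.optimize import least_squares
def T(u,v,ou,ov,k,off=0): return ((u-off+.5)/k-.5+ou,(v+.5)/k-.5+ov)
ct=viewer.calibration('top'); cs=viewer.calibration('side')
h=29;L=[(ct,T(u,v,195,170,5),X) for u,v,X in [(137,145,(h,16,70)),(220,155,(h,-16,70)),(190,310,(-h,-16,70)),(112,298,(-h,16,70)),(180,65,(70,16,h)),(250,75,(70,-16,h)),(108,415,(-70,16,h)),(187,430,(-70,-16,h))]]
# side: left = +x ; near camera = +y
L+=[(cs,T(u,v,225,250,4),X) for u,v,X in [(120,80,(h,16,70)),(150,37,(h,-16,70)),(275,124,(-h,16,70)),(303,66,(-h,-16,70)),(24,152,(70,16,h)),(392,228,(-70,16,h)),(412,172,(-70,-16,h))]]
S=[(ct,T(u,v,350,180,5,400),X) for u,v,X in [(483,238,(0,55,0)),(743,228,(0,-55,0)),(503,298,(0,55,85)),(783,293,(0,-55,85))]]
S+=[(cs,T(u,v,270,160,4,460),X) for u,v,X in [(632,265,(0,55,0)),(690,135,(0,55,85)),(705,18,(0,-55,85)),(635,142,(0,-55,0))]]
def world(p,X,z0,tilt):
    X=np.array(X)/1e3
    if tilt: X=R.from_euler('y',-25,degrees=True).apply(X)
    return R.from_euler('z',p[2]).apply(X)+[p[0],p[1],z0]
for n,P,z0,tl,p0 in (('tin',L,.078,0,(.505,.11,-.2)),('seat',S,.026,1,(.51,-.2,0))):
    f=lambda p:np.ravel([proj(c,world(p,X,z0,tl))[0]-uv for c,uv,X in P])
    for sel in ('both','top','side'):
        Q=P if sel=='both' else [q for q in P if q[0] is (ct if sel=='top' else cs)]
        g=lambda p:np.ravel([proj(c,world(p,X,z0,tl))[0]-uv for c,uv,X in Q])
        r=least_squares(g,p0,loss='soft_l1'); print(n,sel,np.round(r.x,4),np.degrees(r.x[2]).round(2),np.round(g(r.x).reshape(-1,2),1).tolist() if sel=='both' else '')
E
python3 fit.py
```

```text
tin both [ 0.5101  0.1096 -0.1829] -10.48 [[-0.9, -0.2], [-0.7, 0.8], [-0.6, 0.4], [-1.9, -0.2], [-2.1, -1.0], [0.1, -0.2], [-1.6, 0.1], [-1.0, -0.0], [-0.6, 0.1], [0.4, -3.5], [0.2, -2.8], [0.5, -3.2], [-0.3, -2.5], [-0.4, -1.6], [0.9, -3.0]]
tin top [ 0.5101  0.1076 -0.1757] -10.07 
tin side [ 0.5094  0.1147 -0.1849] -10.59 
seat both [ 0.5027 -0.2121  0.0308] 1.76 [[-1.3, -0.0], [-0.4, -0.0], [-0.8, 1.4], [-0.2, 0.1], [-3.9, -2.9], [0.2, -2.6], [-0.1, -2.9], [0.2, -2.9]]
seat top [ 0.5035 -0.2137  0.0179] 1.02 
seat side [ 0.5006 -0.2021  0.0516] 2.96
```

```bash
cat >> h.py <<'E'
def tinpose(p,z,up=(0,0,0)):   # tool pose above tin (x,y,yaw), TCP at height z
    y=np.array([-np.sin(p[2]),np.cos(p[2]),0]); zt=np.array([0,0,-1.]); 
    return np.array([p[0],p[1],z]),np.c_[np.cross(y,zt),y,zt]
def seatR(p): return (R.from_euler('z',p[2])*R.from_euler('y',-25,degrees=True)).as_matrix()
def seatpose(p,X):             # TCP at seat coords X (mm)
    S=seatR(p); return S@(np.array(X)/1e3)+[p[0],p[1],.026], np.c_[S[:,1],S[:,0],-S[:,2]]
def delta(pos,M):
    s=ctrl.observe(); R0=R.from_quat(s['tool_rot']).as_matrix()
    d=R0.T@(pos-s['ee_pos']); w=R.from_matrix(R0.T@M).as_rotvec()
    print('t',round(s['clock'],2),'tcp',s['ee_pos'].round(4),'F',s['wrist_force'].round(1),'w',s['grip_width'].round(4),'| shift',d.round(4).tolist(),'turn',w.round(4).tolist())
TIN=(.510,.109,-.179); SEAT=(.5032,-.213,.025)
E
python3 - <<'E'
from h import *
s=ctrl.observe(); c=viewer.calibration('wrist'); R0=R.from_quat(s['tool_rot']).as_matrix()
Rc=np.array(c['R']); o=-Rc.T@np.array(c['t'])
print(R0.T@(o-s['ee_pos']), R0.T@Rc.T, c['vfov'])
delta(*tinpose(TIN,.30))
delta(*seatpose(SEAT,(16,0,260)))
E
```

```text
[ 0.07999336  0.00070283 -0.16247503] [[-8.62246520e-04 -9.56749459e-01 -2.90911892e-01]
 [ 9.99999341e-01 -6.04543535e-04 -9.75722409e-04]
 [ 7.57652984e-04 -2.90912541e-01  9.56749350e-01]] 65.14417515703067Traceback (most recent call last):
  File "<stdin>", line 5, in <module>
  File "h.py", line 26, in delta
    print('t',round(s['clock'],2),'tcp',s['ee_pos'].round(4),'F',s['wrist_force'].round(1),'w',s['grip_width'].round(4),'| shift',d.round(4).tolist(),'turn',w.round(4).tolist())
                                                                                               ^^^^^^^^^^^^^^^^^^^^^
AttributeError: 'float' object has no attribute 'round'
```

```bash
sed -i "s/s\['grip_width'\].round(4)/round(s['grip_width'],4)/" h.py
python3 - <<'E'
from h import *
delta(*tinpose(TIN,.26))
E
```

```text
t 0.4 tcp [0.2644 0.5662 0.2224] F [0.6 0.2 0.6] w 0.0876 | shift [-0.416, -0.3104, -0.0376] turn [-0.0003, -0.0001, -0.2578]
```

```bash
python3 -m handwheel '[[0.06,[-0.05,-0.035,-0.04],[0,0,-0.06]],[0.06,[-0.10,-0.07,-0.04],[0,0,-0.1]],[0.06,[-0.15,-0.11,-0.04],[0,0,-0.15]],[0.06,[-0.20,-0.145,-0.04],[0,0,-0.2]],[0.06,[-0.25,-0.18,-0.04],[0,0,-0.26]]]'; python3 -c "
from h import *
delta(*tinpose(TIN,.26))"
```

```text
clock: 1.02
ee_pos: [0.4124, 0.3009, 0.2628]
tool_rot: [0.087, 0.996, 0.0, 0.0]
wrist_force: [1.1, -0.3, -0.5]
grip_width: 0.0605
t 1.02 tcp [0.4124 0.3009 0.2628] F [ 1.1 -0.3 -0.5] w 0.0605 | shift [-0.1294, -0.172, 0.0028] turn [0.0004, 0.0008, 0.0044]
```

```bash
python3 -m handwheel '[[0.06,[-0.035,-0.043,0],[0,0,0]],[0.06,[-0.07,-0.09,0],[0,0,0]],[0.06,[-0.1,-0.13,0.003],[0,0,0.004]],[0.06,[-0.129,-0.172,0.003],[0,0,0.004]],[0.06,[-0.129,-0.172,0.003],[0,0,0.004]]]'
python3 - <<'E'
from h import *
im=snap('wrist','w1'); c=viewer.calibration('wrist')
delta(*tinpose(TIN,.26)); h=29
print(np.round(proj(c,np.array([R.from_euler('z',TIN[2]).apply(np.array(X)/1e3)+[TIN[0],TIN[1],.078] for X in [(h,16,70),(h,-16,70),(-h,-16,70),(-h,16,70)]])),1).tolist())
E
```

```text
clock: 1.65
ee_pos: [0.5107, 0.106, 0.2598]
tool_rot: [0.092, 0.996, -0.0, 0.001]
wrist_force: [-0.1, 1.2, 0.6]
grip_width: 0.0602
t 1.7 tcp [0.51   0.1077 0.2598] F [-0.8 -0.4 -0.1] w 0.0601 | shift [0.0002, 0.0012, -0.0002] turn [0.0005, 0.0005, -0.0029]
[[341.1, 276.2], [300.2, 276.4], [298.7, 203.0], [342.1, 202.9]]
```

View pics/w1.png

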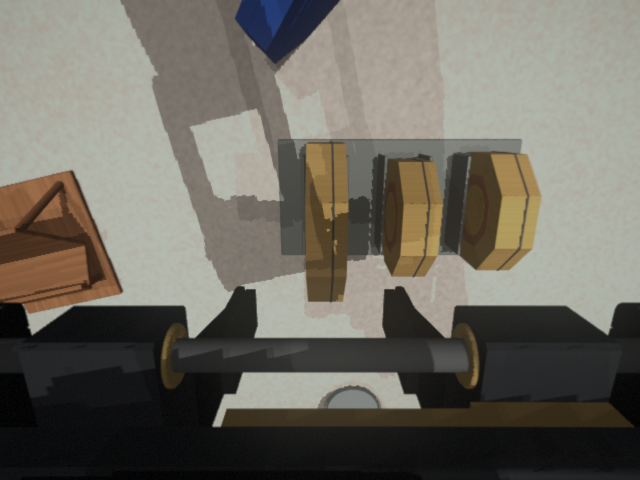

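The wrist view shows the tin's upright faces at u≈306 and 347 (v 142–301), about 5 px right of prediction, so its y is nearer 0.113. The yaw matches. Next I'll check the position along the slot numerically.

Run:
```python
from h import *
from scipy.optimize import least_squares
im=cv2.imread('pics/w1.png').astype(float); c=viewer.calibration('wrist')
P=im[:,315:328].mean((1,2)); g=np.diff(P)
print([(i,int(P[i])) for i in range(136,310,3)])
def W(t,X): return R.from_euler('z',t[2]).apply(np.array(X)/1e3)+[t[0],t[1],.078]
for t in (TIN,(.510,.113,-.179)):
  print(np.round(proj(c,np.array([W(t,(x,y,z)) for x,z in ((-70,29),(-29,70),(29,70),(70,29)) for y in (16,-16)])),1).tolist())
crop=cv2.resize(cv2.imread('pics/w1.png')[130:310,270:370],None,fx=4,fy=3.3,interpolation=2); a=cv2.imread('pics/w1.png')[160:320,0:140]; a=cv2.resize(a,(400,457));a=cv2.copyMakeBorder(a,0,crop.shape[0]-457,0,0,0)
cv2.imwrite('pics/c3.png',np.hstack([crop,a]))
```

```text
[(136, 169), (139, 110), (142, 80), (145, 111), (148, 114), (151, 112), (154, 113), (157, 114), (160, 118), (163, 119), (166, 120), (169, 120), (172, 119), (175, 110), (178, 107), (181, 105), (184, 107), (187, 103), (190, 102), (193, 99), (196, 93), (199, 89), (202, 86), (205, 89), (208, 87), (211, 84), (214, 79), (217, 77), (220, 62), (223, 61), (226, 62), (229, 69), (232, 64), (235, 64), (238, 67), (241, 67), (244, 70), (247, 72), (250, 73), (253, 74), (256, 76), (259, 71), (262, 63), (265, 64), (268, 67), (271, 76), (274, 77), (277, 68), (280, 67), (283, 68), (286, 69), (289, 70), (292, 70), (295, 70), (298, 70), (301, 100), (304, 163), (307, 162)]
[[339.9, 143.5], [300.4, 143.6], [342.1, 202.9], [298.7, 203.0], [341.1, 276.2], [300.2, 276.4], [338.1, 301.4], [303.2, 301.5]]
[[344.8, 142.5], [305.3, 142.7], [347.5, 201.9], [304.1, 202.0], [346.1, 275.4], [305.2, 275.5], [342.4, 300.7], [307.5, 300.8]]
```

View pics/c3.png

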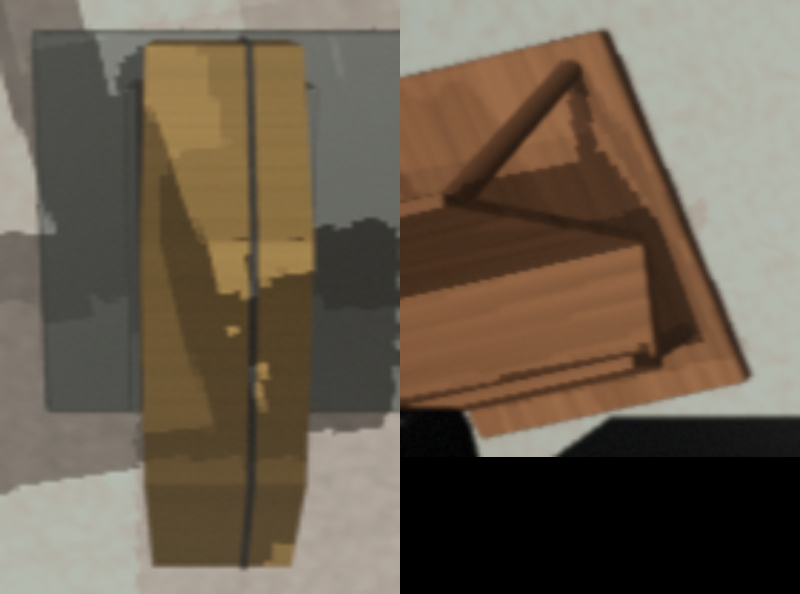

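Tin creases at v≈202 and 277 against predicted 201.9 and 275.4, so the tin is at (0.5105, 0.113). Before grasping, I'll take one empty-handed wrist look at the stand to settle its y, where the top and side fits disagree.

```bash
python3 -m handwheel '[[0.06,[-0.014,-0.05,0],[0,0,0]],[0.06,[-0.029,-0.105,0],[0,0,0]],[0.06,[-0.043,-0.155,0],[0,0,0]],[0.06,[-0.058,-0.21,0],[0,0,0]],[0.06,[-0.072,-0.26,0],[0,0,0]]]' >/dev/null; python3 -m handwheel '[[0.06,[-0.014,-0.05,0],[0,0,0]],[0.06,[-0.014,-0.05,0],[0,0,0]],[0.06,[-0.014,-0.05,0],[0,0,0]]]'
python3 - <<'E'
from h import *
im=snap('wrist','w2'); c=viewer.calibration('wrist')
delta(*tinpose(TIN,.26))
im=cv2.imread('pics/w2.png')
for y,col in ((-.213,(0,255,0)),(-.204,(255,0,0))):
  S=(.5032,y,.025)
  q=proj(c,np.array([seatpose(S,X)[0] for X in ((0,55,0),(0,-55,0),(0,55,85),(0,-55,85),(44,55,12),(44,-55,12))]))
  print(np.round(q,1).tolist())
cv2.imwrite('pics/c4.png',cv2.resize(im[60:360,120:520],None,fx=2,fy=2,interpolation=2))
E
```

```text
clock: 2.7
ee_pos: [0.5389, -0.2115, 0.2598]
tool_rot: [0.09, 0.996, 0.001, 0.0]
wrist_force: [0.7, 1.1, -0.0]
grip_width: 0.0599
t 2.75 tcp [ 0.539  -0.2111  0.2599] F [ 0.6  0.  -0.2] w 0.0599 | shift [0.0855, 0.3098, 0.0003] turn [0.0017, 0.0009, 0.0003]
[[362.9, 165.2], [259.8, 186.8], [366.0, 129.2], [235.0, 157.5], [372.2, 203.0], [264.0, 225.0]]
[[371.5, 163.6], [268.2, 185.3], [377.0, 127.2], [245.6, 155.5], [381.3, 201.4], [272.8, 223.5]]
```

View pics/c4.png

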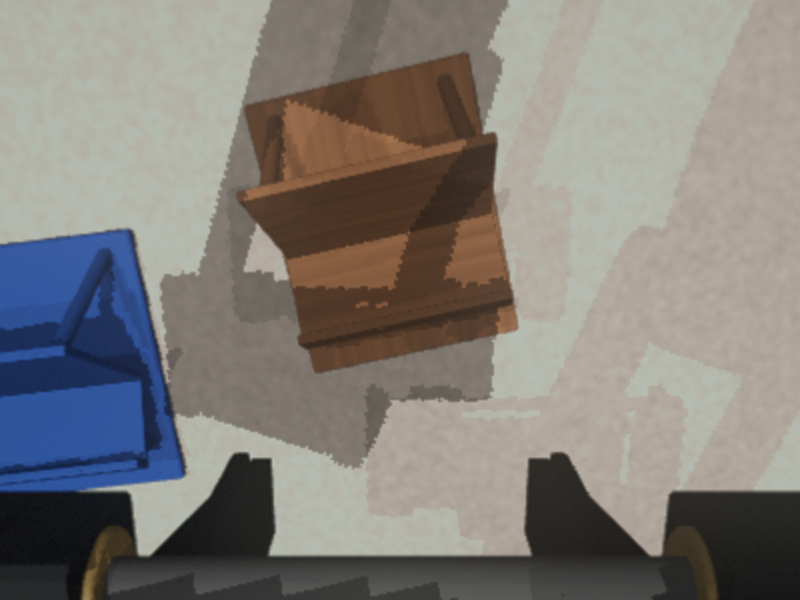

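The wrist view shows the stand centred, with its inner corner running from about (263,189) to (367,166), roughly 4 px right of the top-camera fit. I'll refit with this view.

Run:
```python
from h import *
from scipy.optimize import least_squares
c=viewer.calibration('wrist')
P=[(287,258,(0,55,0)[0:1]+(-55,0)),(495,212,(0,55,0)),(245,201,(0,-55,85)),(497,146,(0,55,85)),(300,335,(44,-55,12)),(512,291,(44,55,12))]
uv=np.array([(120+u/2,60+v/2) for u,v,_ in P]); X=[p[2] for p in P]
for fz in (0,1):
  g=lambda p:(proj(c,np.array([seatpose(p,x)[0]+[0,0,p[3]*fz] for x in X]))-uv).ravel()
  r=least_squares(g,(.503,-.21,.025,0)); print(r.x.round(4),g(r.x).reshape(-1,2).round(1).tolist())
```

```text
[ 0.5063 -0.2091  0.0319  0.    ] [[0.7, 0.4], [-0.5, 1.2], [-2.2, 0.5], [2.4, -1.1], [-1.2, 0.2], [0.7, -0.6]]
[ 0.5069 -0.2093  0.0319 -0.0056] [[1.4, 0.2], [-1.2, 1.2], [-0.9, 0.7], [1.4, -0.4], [-0.5, -0.6], [-0.2, -1.0]]
```

```bash
sed -i 's/^TIN=.*/TIN=(.5105,.113,-.179); SEAT=(.5055,-.209,.030)/' h.py; python3 -c "
from h import *
delta(*tinpose(TIN,.26))"; python3 -m handwheel '[[0.06,[0.014,0.05,0],[0,0,0]],[0.06,[0.029,0.105,0],[0,0,0]],[0.06,[0.043,0.155,0],[0,0,0]],[0.06,[0.058,0.21,0],[0,0,0]],[0.06,[0.072,0.26,0],[0,0,0]]]'; python3 -c "
from h import *
delta(*tinpose(TIN,.26))"
```

```text
t 2.75 tcp [ 0.539  -0.2111  0.2599] F [ 0.6  0.  -0.2] w 0.0599 | shift [0.0857, 0.3139, 0.0003] turn [0.0017, 0.0009, 0.0003]
clock: 3.38
ee_pos: [0.5133, 0.0613, 0.2607]
tool_rot: [0.088, 0.996, 0.001, 0.001]
wrist_force: [0.4, 0.5, -0.7]
grip_width: 0.0601
t 3.38 tcp [0.5133 0.0613 0.2607] F [ 0.4  0.5 -0.7] w 0.0601 | shift [0.0118, 0.0504, 0.0008] turn [0.0024, 0.0016, 0.0031]
```

```bash
python3 -m handwheel '[[0.06,[0.012,0.05,0],[0.002,0.002,0.003]],[0.06,[0.012,0.05,0],[0.002,0.002,0.003]],[0.06,[0.012,0.05,0.03],[0.002,0.002,0.003]],[0.06,[0.012,0.05,0.065],[0.002,0.002,0.003]],[0.06,[0.012,0.05,0.08],[0.002,0.002,0.003]]]'
python3 - <<'E'
from h import *
delta(*tinpose(TIN,.113))
E
```

```text
clock: 4.0
ee_pos: [0.5087, 0.1129, 0.1787]
tool_rot: [0.089, 0.996, -0.0, -0.002]
wrist_force: [0.2, 0.2, 0.2]
grip_width: 0.06
t 4.0 tcp [0.5087 0.1129 0.1787] F [0.2 0.2 0.2] w 0.06 | shift [-0.002, 0.0005, 0.0657] turn [-0.0006, -0.0035, 0.001]
```

```bash
python3 -m handwheel '[[0.06,[-0.002,0,0.025],[0,-0.003,0]],[0.06,[-0.002,0,0.05],[0,-0.003,0]],[0.06,[-0.002,0,0.065],[0,-0.003,0]],[0.06,[-0.002,0,0.065],[0,-0.003,0]]]'
python3 - <<'E'
from h import *
delta(*tinpose(TIN,.113))
snap('wrist','w3')
cv2.imwrite('pics/c5.png',cv2.imread('pics/w3.png')[100:420,150:490])
E
```

```text
clock: 4.5
ee_pos: [0.5098, 0.1125, 0.1131]
tool_rot: [0.089, 0.996, -0.0, -0.001]
wrist_force: [-0.1, -0.5, 0.8]
grip_width: 0.0602
t 4.5 tcp [0.5098 0.1125 0.1131] F [-0.1 -0.5  0.8] w 0.0602 | shift [-0.0006, 0.0006, 0.0001] turn [-0.001, -0.002, 0.001]
```

View pics/c5.png

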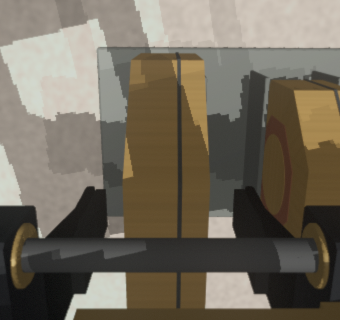

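The tin sits between the fingers (crop u 125–208, fingertips at 106 and 233), nearly centred. I'll close the gripper.

```bash
python3 -m handwheel '[[0.045,[0,0,0],[0,0,0]],[0.0,[0,0,0],[0,0,0]],[0.0,[0,0,0],[0,0,0]],[0.0,[0,0,0],[0,0,0]],[0.0,[0,0,0],[0,0,0]]]'; python3 -m handwheel '[[0,[0,0,0],[0,0,0]],[0,[0,0,-0.005],[0,0,0]],[0,[0,0,-0.02],[0,0,0]],[0,[0,0,-0.04],[0,0,0]],[0,[0,0,-0.06],[0,0,0]]]'
```

```text
clock: 5.18
ee_pos: [0.5109, 0.1124, 0.1145]
tool_rot: [0.089, 0.996, -0.0, 0.0]
wrist_force: [-0.2, -1.1, 3.3]
grip_width: 0.032
clock: 5.8
ee_pos: [0.5107, 0.1126, 0.1757]
tool_rot: [0.089, 0.996, -0.0, 0.0]
wrist_force: [0.2, -0.7, -4.4]
grip_width: 0.032
```

```bash
python3 -m handwheel '[[0,[0,0,-0.03],[0,0,0]],[0,[0,0,-0.06],[0,0,0]],[0,[0,0,-0.09],[0,0,0]],[0,[0,-0.01,-0.105],[0,0,0]],[0,[0,-0.03,-0.105],[0,0,0]]]'
python3 - <<'E'
from h import *
delta(*seatpose(SEAT,(22,0,206)))
from scipy.spatial.transform import Slerp
s=ctrl.observe(); p1,M=seatpose(SEAT,(22,0,206)); R0=R.from_quat(s['tool_rot']); 
# intermediate points: shift, rotvec at fractions
S=Slerp([0,1],R.concatenate([R0,R.from_matrix(M)]))
for f in np.linspace(.1,1,10): print(round(f,1),(R0.inv().apply(p1-s['ee_pos'])*f).round(3),(R0.inv()*S(f)).as_rotvec().round(3))
E
```

```text
clock: 6.42
ee_pos: [0.5059, 0.0828, 0.2824]
tool_rot: [0.088, 0.996, -0.0, 0.001]
wrist_force: [-0.6, -1.1, -3.9]
grip_width: 0.0316
t 6.42 tcp [0.5059 0.0828 0.2824] F [-0.6 -1.1 -3.9] w 0.0316 | shift [0.015, -0.3011, 0.0604] turn [-0.3643, -0.2948, 1.3415]
0.1 [ 0.001 -0.03   0.006] [-0.036 -0.029  0.134]
0.2 [ 0.003 -0.06   0.012] [-0.073 -0.059  0.268]
0.3 [ 0.004 -0.09   0.018] [-0.109 -0.088  0.402]
0.4 [ 0.006 -0.12   0.024] [-0.146 -0.118  0.537]
0.5 [ 0.007 -0.151  0.03 ] [-0.182 -0.147  0.671]
0.6 [ 0.009 -0.181  0.036] [-0.219 -0.177  0.805]
0.7 [ 0.01  -0.211  0.042] [-0.255 -0.206  0.939]
0.8 [ 0.012 -0.241  0.048] [-0.291 -0.236  1.073]
0.9 [ 0.013 -0.271  0.054] [-0.328 -0.265  1.207]
1.0 [ 0.015 -0.301  0.06 ] [-0.364 -0.295  1.341]
```

```bash
python3 -m handwheel '[[0,[0.001,-0.03,0],[-0.036,-0.029,0.134]],[0,[0.003,-0.06,0],[-0.073,-0.059,0.268]],[0,[0.004,-0.09,0],[-0.109,-0.088,0.402]],[0,[0.006,-0.12,0],[-0.146,-0.118,0.537]],[0,[0.007,-0.15,0],[-0.182,-0.147,0.671]]]'
python3 - <<'E'
from h import *
delta(*seatpose(SEAT,(22,0,236)))
E
```

```text
clock: 7.05
ee_pos: [0.4714, -0.065, 0.2819]
tool_rot: [0.412, 0.904, 0.083, 0.081]
wrist_force: [0.6, -0.3, -3.4]
grip_width: 0.0318
t 7.05 tcp [ 0.4714 -0.065   0.2819] F [ 0.6 -0.3 -3.4] w 0.0318 | shift [-0.0788, -0.1352, 0.0098] turn [-0.1829, -0.1469, 0.6659]
```

```bash
python3 -m handwheel '[[0,[-0.016,-0.027,0.002],[-0.037,-0.029,0.133]],[0,[-0.032,-0.054,0.004],[-0.073,-0.059,0.266]],[0,[-0.047,-0.081,0.006],[-0.11,-0.088,0.4]],[0,[-0.063,-0.108,0.008],[-0.146,-0.118,0.533]],[0,[-0.079,-0.135,0.01],[-0.183,-0.147,0.666]]]'
python3 - <<'E'
from h import *
delta(*seatpose(SEAT,(22,0,206)))
E
```

```text
clock: 7.68
ee_pos: [0.4246, -0.2123, 0.2482]
tool_rot: [0.682, 0.699, 0.155, 0.151]
wrist_force: [-0.2, 0.6, -3.9]
grip_width: 0.0321
t 7.67 tcp [ 0.4246 -0.2123  0.2482] F [-0.2  0.6 -3.9] w 0.0321 | shift [0.0009, 0.0015, 0.0296] turn [-0.0002, 0.0011, -0.0047]
```

```bash
python3 -m handwheel '[[0,[0.001,0.0015,0.02],[0,0.001,-0.005]],[0,[0.001,0.0015,0.05],[0,0.001,-0.005]],[0,[0.001,0.0015,0.07],[0,0.001,-0.005]],[0,[0.001,0.0015,0.07],[0,0.001,-0.005]]]'
python3 - <<'E'
from h import *
delta(*seatpose(SEAT,(22,0,166)))
w=snap('wrist','w4');t=snap('top','t4');s=snap('side','s4')
w=cv2.imread('pics/w4.png');t=cv2.imread('pics/t4.png');s=cv2.imread('pics/s4.png')
A=cv2.resize(s[90:250,230:390],(400,400),interpolation=2);B=cv2.resize(t[160:280,330:450],(400,400),interpolation=2)
C=cv2.resize(w,(267,200))
cv2.imwrite('pics/c6.png',np.vstack([np.hstack([A,B]),cv2.copyMakeBorder(C,0,0,0,533,0)]))
E
```

```text
clock: 8.18
ee_pos: [0.4538, -0.2093, 0.1828]
tool_rot: [0.68, 0.701, 0.155, 0.148]
wrist_force: [-0.3, 0.4, -4.0]
grip_width: 0.0317
t 8.18 tcp [ 0.4538 -0.2093  0.1828] F [-0.3  0.4 -4. ] w 0.0317 | shift [-0.0013, 0.0025, -0.0021] turn [-0.0046, -0.0033, -0.0004]
```

View pics/c6.png

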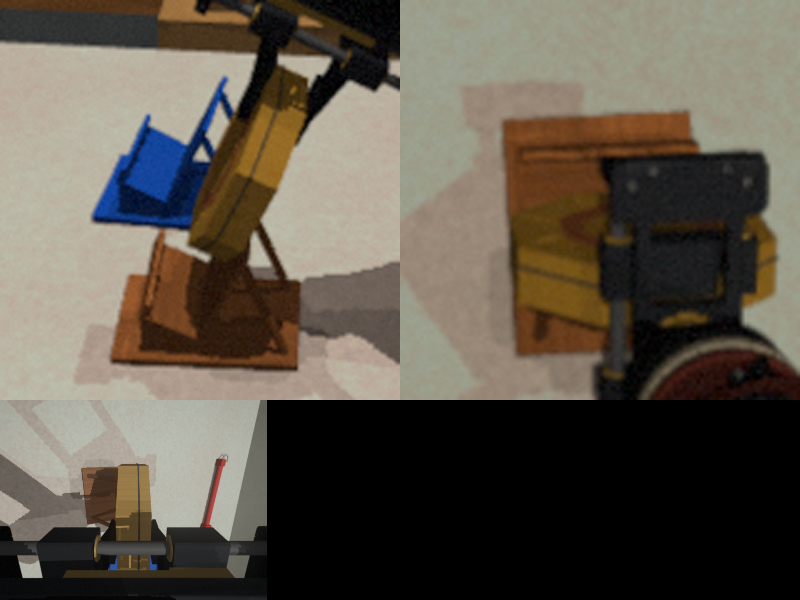

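The views show the tin hovering tilted over the ledge, in front of the board and between it and the lip. I'll lower it in stages and watch the force.

```bash
python3 -m handwheel '[[0,[-0.001,0.0025,0.015],[-0.005,-0.003,0]],[0,[-0.001,0.0025,0.03],[-0.005,-0.003,0]],[0,[-0.001,0.0025,0.042],[-0.005,-0.003,0]],[0,[-0.001,0.0025,0.048],[-0.005,-0.003,0]],[0,[-0.001,0.0025,0.048],[-0.005,-0.003,0]]]'
python3 - <<'E'
from h import *
delta(*seatpose(SEAT,(22,0,106)))
E
```

```text
clock: 8.95
ee_pos: [0.4777, -0.2108, 0.1431]
tool_rot: [0.68, 0.7, 0.156, 0.153]
wrist_force: [0.3, -0.4, -2.0]
grip_width: 0.0317
t 8.95 tcp [ 0.4777 -0.2108  0.1431] F [ 0.3 -0.4 -2. ] w 0.0317 | shift [0.001, -0.0023, 0.0118] turn [0.004, 0.0028, 0.0006]
```

```bash
python3 -m handwheel '[[0,[0.001,-0.002,0.0],[0.004,0.003,0]],[0,[0.001,-0.002,0.003],[0.004,0.003,0]],[0,[0.001,-0.002,0.003],[0.004,0.003,0]]]'
python3 - <<'E'
from h import *
delta(*seatpose(SEAT,(22,0,106)))
snap('side','s5'); snap('side','s5')
s=cv2.imread('pics/s5.png'); cv2.imwrite('pics/c7.png',cv2.resize(s[150:250,260:370],None,fx=6,fy=6,interpolation=2))
delta(*seatpose(SEAT,(22,0,106)))
E
```

```text
clock: 9.32
ee_pos: [0.4772, -0.2099, 0.1394]
tool_rot: [0.68, 0.701, 0.155, 0.151]
wrist_force: [-0.3, 0.7, -3.8]
grip_width: 0.0316
t 9.32 tcp [ 0.4772 -0.2099  0.1394] F [-0.3  0.7 -3.8] w 0.0316 | shift [0.0, -0.0003, 0.0088] turn [0.0, -0.0002, 0.0005]
t 9.43 tcp [ 0.4772 -0.2099  0.1396] F [ 0.5  0.3 -4.4] w 0.0317 | shift [0.0001, -0.0004, 0.0089] turn [0.0002, -0.0001, 0.0007]
```

View pics/c7.png

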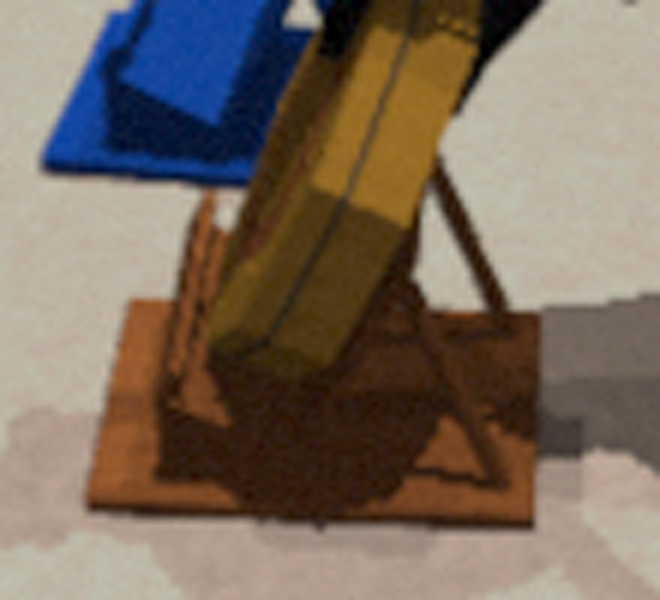

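The side crop shows the tin's lower edge between lip and board with a gap to the lip, and the force still equals its weight. I'll continue down.

```bash
python3 -m handwheel '[[0,[0,0,0.003],[0,0,0]],[0,[0,0,0.005],[0,0,0]],[0,[0,0,0.005],[0,0,0]]]'; python3 -m handwheel '[[0,[0,0,0.002],[0,0,0]],[0,[0,0,0.003],[0,0,0]],[0,[0,0,0.003],[0,0,0]]]'; python3 -c "
from h import *
delta(*seatpose(SEAT,(22,0,106)))"
```

```text
clock: 9.8
ee_pos: [0.4792, -0.2097, 0.1347]
tool_rot: [0.68, 0.701, 0.155, 0.151]
wrist_force: [-0.8, -0.1, -4.6]
grip_width: 0.0318
clock: 10.18
ee_pos: [0.4805, -0.21, 0.1325]
tool_rot: [0.68, 0.701, 0.155, 0.151]
wrist_force: [-4.8, 0.0, 1.4]
grip_width: 0.0316
t 10.18 tcp [ 0.4805 -0.21    0.1325] F [-4.8  0.   1.4] w 0.0316 | shift [0.0003, -0.0004, 0.0011] turn [-0.0003, 0.0, 0.0011]
```

Contact with the ledge is along the board direction, as it should be. Next I'll check centring in y before sliding it back to the board.

```bash
python3 -m handwheel '[[0,[0,-0.002,-0.0005],[0,0,0]],[0,[0,-0.004,-0.0005],[0,0,0]],[0,[0,-0.004,-0.0005],[0,0,0]]]';  python3 - <<'E'
from h import *
delta(*seatpose(SEAT,(16,0,106)))
F=ctrl.observe()['wrist_force']+[0,0,4]; print('seat-frame F',(seatR(SEAT).T@F).round(1))
snap('wrist','w6');snap('top','t6')
w=cv2.imread('pics/w6.png');t=cv2.imread('pics/t6.png')
A=cv2.resize(t[160:280,345:445],(500,600),interpolation=2);B=cv2.resize(w[130:330,180:380],(300,300),interpolation=2)
cv2.imwrite('pics/c8.png',np.hstack([A,cv2.copyMakeBorder(B,0,300,0,0,0)]))
E
```

```text
clock: 10.55
ee_pos: [0.4764, -0.2099, 0.1309]
tool_rot: [0.68, 0.701, 0.155, 0.15]
wrist_force: [-1.4, -0.2, -3.4]
grip_width: 0.0318
t 10.55 tcp [ 0.4764 -0.2099  0.1309] F [-1.4 -0.2 -3.4] w 0.0318 | shift [0.0, -0.0019, 0.0013] turn [-0.0007, -0.0004, 0.0008]
seat-frame F [-1.  -0.1  1.1]
```

View pics/c8.png

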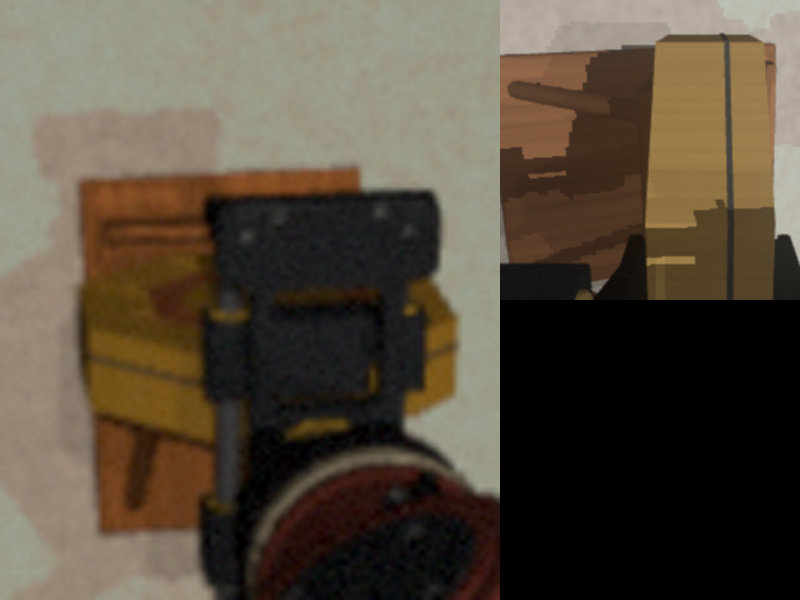

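The top crop shows the tin's side flats at u≈361.4 and 436.4 px in the full image. I'll compare this with the prediction from the stand's fit in the same camera.

Run:
```python
from h import *
ct=viewer.calibration('top')
for S in ((.5035,-.2137,.018),(.5035,-.2137,.03)):
  for dy in (0,3):
    q=proj(ct,np.array([seatpose(S,(x,s*70+dy,z))[0] for s in (1,-1) for x in (2,34) for z in (41,99)]))
    print(S,dy,'left',q[:4,0].min().round(1),'right',q[4:,0].max().round(1))
# segment the gold outline and lip/base ends in the image itself
im=cv2.imread('pics/t6.png'); hsv=cv2.cvtColor(im,cv2.COLOR_BGR2HSV)
m=((hsv[...,0]>18)&(hsv[...,0]<32)&(hsv[...,1]>120)).astype(np.uint8)
for v in range(214,246,3):
    u=np.where(m[v,350:450])[0]+350
    if len(u): print(v,u.min(),u.max(),end=' | ')
```

```text
(0.5035, -0.2137, 0.018) 0 left 360.2 right 436.6
(0.5035, -0.2137, 0.018) 3 left 358.7 right 435.0
(0.5035, -0.2137, 0.03) 0 left 360.1 right 436.6
(0.5035, -0.2137, 0.03) 3 left 358.6 right 435.1
214 371 381 | 217 361 430 | 220 362 433 | 223 361 435 | 226 361 435 | 229 361 435 | 232 362 434 | 235 363 435 | 238 363 435 | 241 365 429 | 244 374 414 |
```

Observed centre is about 398.4 px against 398.4 predicted, so it is centred within about 1 mm. I'll press it lightly down and onto the board.

```bash
python3 -m handwheel '[[0,[0,-0.002,0.001],[0,0,0]],[0,[0,-0.0035,0.001],[0,0,0]],[0,[0,-0.0035,0.001],[0,0,0]]]';  python3 - <<'E'
from h import *
delta(*seatpose(SEAT,(16,0,106)))
F=ctrl.observe()['wrist_force']+[0,0,4]; print('seat-frame F',(seatR(SEAT).T@F).round(1))
E
```

```text
clock: 11.02
ee_pos: [0.4748, -0.2106, 0.1299]
tool_rot: [0.679, 0.701, 0.156, 0.152]
wrist_force: [3.1, 1.3, 2.1]
grip_width: 0.0315
t 11.03 tcp [ 0.4748 -0.2106  0.1299] F [3.1 1.3 2.1] w 0.0315 | shift [0.0007, -0.0, 0.0011] turn [0.0019, 0.0011, 0.0013]
seat-frame F [5.4 1.2 4.2]
```

It is in contact with both board and ledge (+5.4 N, +4.2 N). I'll open the gripper.

```bash
python3 -m handwheel '[[0.036,[0,0,0],[0,0,0]],[0.042,[0,0,0],[0,0,0]],[0.055,[0,0,0],[0,0,0]],[0.06,[0,0,0],[0,0,0]],[0.06,[0,0,0],[0,0,0]]]'; python3 -m handwheel '[[0.06,[0,0,-0.005],[0,0,0]],[0.06,[0,0,-0.02],[0,0,0]],[0.06,[0,0,-0.045],[0,0,0]],[0.06,[0,0,-0.09],[0,0,0]],[0.06,[0,0,-0.13],[0,0,0]]]'; python3 -m handwheel '[[0.06,[0,0,-0.03],[0,0,0]],[0.06,[0.04,-0.03,-0.04],[0,0,0]],[0.06,[0.09,-0.06,-0.04],[0,0,0]],[0.06,[0.14,-0.06,-0.04],[0,0,0]],[0.06,[0.18,-0.06,-0.04],[0,0,0]]]'
python3 - <<'E'
from h import *
snap('side','s7');snap('top','t7')
s=cv2.imread('pics/s7.png');t=cv2.imread('pics/t7.png')
cv2.imwrite('pics/c9.png',np.hstack([cv2.resize(s[120:420,190:390],(400,600),interpolation=2),cv2.resize(t[160:280,345:425],(400,600),interpolation=2)]))
c=viewer.calibration('top')
E
```

```text
clock: 11.65
ee_pos: [0.4747, -0.2106, 0.1298]
tool_rot: [0.679, 0.701, 0.155, 0.152]
wrist_force: [0.6, 0.5, 0.2]
grip_width: 0.0584
clock: 12.28
ee_pos: [0.4188, -0.2122, 0.2499]
tool_rot: [0.679, 0.701, 0.155, 0.153]
wrist_force: [0.5, -1.0, 0.2]
grip_width: 0.0601
clock: 12.9
ee_pos: [0.3711, -0.0398, 0.2604]
tool_rot: [0.682, 0.702, 0.148, 0.142]
wrist_force: [0.1, -0.6, -0.2]
grip_width: 0.0597
```

View pics/c9.png

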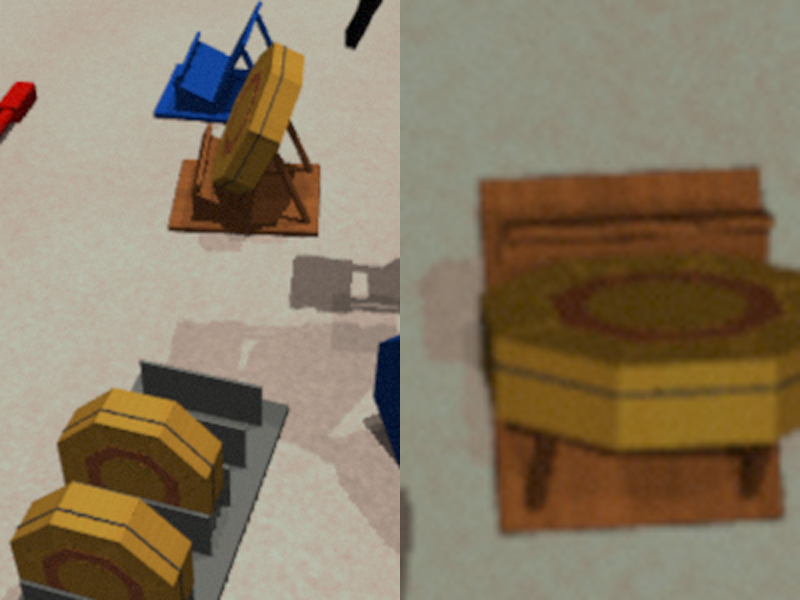

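The tin leans on the wooden stand, the small tins are still in the rack and the gripper is clear. One last numerical check of centring and squareness:

Run:
```python
from h import *
from scipy.optimize import least_squares
c=viewer.calibration('top'); px=lambda u,v:np.array([345+(u-400)/5-.4,160+v/5-.4])
S=(.5035,-.2137,.018)
P=[((617,447),(0,29,140)),((778,440),(0,-29,140)),((622,358),(32,29,140)),((775,355),(32,-29,140)),((503,424),(0,70,99)),((492,342),(32,70,99)),((490,292),(32,70,41))]
uv=np.array([px(*p[0]) for p in P])
f=lambda q:(proj(c,np.array([seatpose(S,np.array([16,0,70])+[q[1],q[0],0]+R.from_euler('xzy',[q[2],q[3],q[4]],degrees=True).apply(np.array(p[1])-[16,0,70]))[0] for p in P]))-uv).ravel()
for n in (3,5):
  r=least_squares(lambda q:np.r_[f(np.r_[q,np.zeros(5-n)])],np.zeros(n)); print('dy dx mm, spin yaw tilt deg',r.x.round(1),'rms',np.sqrt((r.fun**2).mean()).round(2))
s=ctrl.observe(); print(s['clock'],s['wrist_force'].round(1))
```

```text
dy dx mm, spin yaw tilt deg [-2.5 -0.3 -0.1] rms 1.06
dy dx mm, spin yaw tilt deg [-4.   0.  -1.9  2.6  1. ] rms 0.7
13.0 [-0.3  0.3  0.3]
```

Run:
```python
from h import *
c=viewer.calibration('top'); px=lambda u,v:np.array([345+(u-399.5)/5-.5,160+(v+.5)/5-.5]); p1=lambda u,v:np.array([350+(u-399.5)/5-.5,180+(v+.5)/5-.5])
def mid(f,a,b,z): return ((atz(c,f(*a),z)+atz(c,f(*b),z))/2), np.degrees(np.arctan2(*-(atz(c,f(*a),z)-atz(c,f(*b),z))[:2]*[1,-1])).round(1)
zc=lambda x,z:.026+x*np.sin(.4363)/1e3+z*np.cos(.4363)/1e3
for n,f,a,b,z in (('base far',p1,(457,80),(733,68),.008),('base near',p1,(477,433),(757,415),.008),('inner',p1,(483,238),(743,228),zc(0,0)),('boardtop',p1,(503,299),(783,294),zc(0,85)),('lip',p1,(478,125),(746,115),zc(48,12)),
 ('base far2',px,(481,182),(757,170),.008),('base near2',px,(503,532),(781,518),.008),('lip2',px,(500,225),(771,214),zc(48,12)),
 ('TIN top back',px,(617,447),(778,440),zc(0,140)),('TIN top front',px,(622,358),(775,356),zc(32,140))):
  m,y=mid(f,a,b,z); print(n,m.round(4),y)
im=cv2.imread('pics/t7.png'); hsv=cv2.cvtColor(im,cv2.COLOR_BGR2HSV)
m=((hsv[...,0]>18)&(hsv[...,0]<32)&(hsv[...,1]>120)).astype(np.uint8)
w=m[205:255,350:450]; u=np.where(w.any(0))[0]+350; print('outline',u.min(),u.max())
for z in (41,99):
  a=[atz(c,(e,225),zc(20,z))[1] for e in (u.min()-.5,u.max()+.5)]; print('z',z,np.round(a,4),np.mean(a).round(4))
cv2.imwrite('pics/c10.png',cv2.resize(im[165:275,345:455],(600,600),interpolation=2))
```

```text
base far [ 0.5727 -0.2105  0.008 ] 2.2
base near [ 0.4248 -0.2163  0.008 ] 3.0
inner [ 0.5026 -0.2139  0.026 ] 1.8
boardtop [ 0.4679 -0.2142  0.103 ] 0.5
lip [ 0.5446 -0.2103  0.0572] 1.8
base far2 [ 0.5719 -0.2101  0.008 ] 2.2
base near2 [ 0.4244 -0.2163  0.008 ] 2.2
lip2 [ 0.5449 -0.2097  0.0572] 2.0
TIN top back [ 0.4451 -0.217   0.1529] 1.9
TIN top front [ 0.4755 -0.216   0.1664] 0.3
outline 362 436
z 41 [-0.1463 -0.2965] -0.2214
z 99 [-0.1417 -0.285 ] -0.2133
```

```bash
python3 -c "
from h import *
print(ctrl.observe()['clock'],ctrl.observe()['wrist_force']); print(order.sign_off())"
```

```text
13.0 [-0.34421941  0.25508065  0.26024405]
the job is handed in; nothing more can be done
None
```

I moved the large brass tin from the rack slot nearest the centre line to the wooden stand and handed the job in at about 13 s. I lowered it behind the lip onto the ledge, pressed it lightly against the back board, then released it and backed the gripper away.

**Before release:** contact force was about 4 N from the ledge and 5 N from the board.

**After release:** the side and top pictures show the tin leaning on the board and the two small tins still in the rack. The wrist force was near zero, so the arm was touching nothing.

**Centring:** the feature mid-points in the top camera put the tin about 1.5 mm off the ledge's centre line and within about 2° of square. A rougher corner fit from hand-picked points gave 2.5–4 mm. I took both as close enough and did not correct it.

**Disagreements between cameras:**
- The top, side and wrist cameras differed by about 4–12 mm in y at the start; I used the wrist camera's values for the grasp and the placing.
- The last enlarged picture could not be viewed because the 12-picture limit was reached, so the final centring check rests on numbers only.

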